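Start the banknote counter

ROBOT

A 7-joint arm with a two-finger parallel gripper is mounted at the origin on the work surface. World frame = base frame: x ahead of the robot, y to its left, z up, the work surface at z = 0. Lengths are in m, angles in rad, forces in N, time in s.
With the tool pointing down it reaches from about 0.4 to 0.925 m from the base axis. Payload 4.1 kg.
Tool frame: the origin (TCP) lies at the very end of the fingers, on their centre line; the grasp point (between the pads) lies 19 mm behind it (robot.grasp_offset is the distance from the TCP to the grasp point, in m); z points along the fingers, y is the line along which they close (so a half turn about z gives the same grasp; the last joint's range is limited). The gripper opens to 85 mm and grips with 20 to 120 N. Pads are 22 mm wide; open, the fingers measure 114 mm over their backs; the gripper's body (76 mm by 85 mm) begins 54 mm behind the grasp point. The pads swing forward as they close: fully open they stand 13 mm farther back than shut.
Start: joints at [-1.232, 0.398, 0.045, 1.537, -0.019, 1.207, -0.051], TCP at [0.276, 0.589, 0.231] pointing down, gripper open.
Joint ranges: [-2.82, 2.82], [-0.49, 2.23], [-1.37, 1.46], [0, 2.46], [-1.36, 4.5], [0.23, 2], [-2.94, 2.94]. Speed limits (rad/s): [2.57, 2.57, 3.14, 3.14, 3.14, 3.14, 3.14].

INTERFACE

Orientations are given as a rotation vector (axis times angle).
In Python, from rig import robot gives the robot as it stands. The module is installed in compiled form; this text tells all that it offers.
- The arm moves only by the shell command python3 -m handwheel 'ROWS'. ROWS is JSON, a list of rows, each a list of 3 entries, a list of its own where there are three numbers: the opening, from 0 (shut) to 1 (fully open), then the shift along the tool's x, y, z in mm, then the turn, a rotation vector about the tool's x, y, z in rad. A call has 1 to 20 rows; each row is the pose to reach, as a shift and turn from the pose commanded when the call began, along the tool's axes at that moment; what a row does not reach only later rows make up. A row lasts 1/10 s, in which the tool goes at most 50 mm and 8.59 degrees, less where a joint would pass 70% of its speed; a pose out of reach is approached as far as the arm can. A call with a gripper value outside its range is refused whole. The fingers move at their own pace and stop on an object; the grip force is fixed at half the most. Time passes only in rows, so rows that repeat a pose let the fingers close. It gives the time, the measured TCP pose, the force, the opening and the grip force at its end, in the units of the state.
- robot.get_obs(): the state, without advancing time (a new reading comes with each control period).
- robot.get_image(name): name is "scene" or "top" or "wrist"; returns (picture, depth): 420x560x3 uint8, red, green, blue; 420x560 float32, m along the optical axis (not along the pixel's ray), 0 where there is no reading.
- robot.get_calibration(name): a dict with "K" (3x3 intrinsics, pixels), "pose" (4x4, takes a point from camera to world coordinates); the wrist camera has in their place "mount" (4x4, takes a point from camera to tool coordinates, whose origin is the TCP and whose axes are the flange's). Camera axes: x right, y down, z forward; pixel columns grow to the right and rows downward; lengths in m; the calibration is good to about 2 mm. A picture is of the moment at which its call begins: read the wrist's pose just before it. get_calibration takes no time and is no camera call.
- robot.sign_off(): hands the job in; it is judged then, once.
The state is a dict: "time_s": time; "joint_pos": joint angles; "qd": joint speeds; "joint_torque": joint torques, N m; "tcp_pos": TCP position; "ee_rot": TCP orientation; "ft_force": force on the tool from outside, world axes, zero at the start; "moment": the same for the moment, N m; "finger_gap": finger opening in m; "grasp_force": force on a finger pad.
Only numpy, scipy, OpenCV 4.12 (cv2) and the standard library are available. Lean on these libraries where they do the work, as an engineer would, in place of code of your own. Each camera call takes 0.05 s, during which the arm holds its last target. There are 200 camera calls.

TASK

Start the banknote counter by pressing its controls with the fingertips, in this order: tip the rocker switch on by pressing its raised end fully down, push the long bar-shaped key fully down so that it stays down, then press the round key fully down and let it come back up. Do not press the square key, press nothing out of order, and leave the stamp, ink bottle, pen cup and ink pad standing where they are; finish clear of everything.

Things in the scene. Friction and masses are not known exactly. Their poses are not given: they have to be found in the camera images.
- counter: Beige banknote counter fixed on the desk, 280 mm deep (x), 300 wide (y), turned up to 20 degrees. Origin: centre of its underside; x from the front (robot side) to the back, y left, z up. Flat control deck 150 mm above the desk with a rocker and, nearer the front, three keys. A note hopper at the back, from 65 mm behind the centre, reaches 197 mm above the desk.
- rocker_front (a point): White rocker, a shallow V: two halves 34 mm long (x), 32 wide, before and behind a pivot line along the counter's y, on a black 76x46x6 mm base. Off: front half (counter's -x) slopes up, rear half level. Point: top of the front half, 24 mm from the pivot, 179 mm above the desk when off, 171 when on; moves with the rocker; axes as the counter's when off.
- rocker (a joint): Rocker angle, rad: 0 off (may start up to 0.04), 0.36 fully on (front half level). Friction about 0.07 N m (some 3 N at the front half); it stays where it is left. The pivot is 171 mm above the desk, 5 mm in front of the counter's centre, up to 80 mm left or right of it.
- bar_key_top (a point): Bar-shaped white key, 44 mm long (y) by 16 mm (x). Cap on a black 50x50x6 mm base fixed on the deck; stands 13 mm above the base, travels 6 mm straight down. Point: centre of the cap's top, 169 mm above the desk when up; moves with the cap; axes as the counter's. The three keys trade places in a row (see bar_key).
- bar_key (a joint): Travel of the bar key, m: 0 up, 0.006 fully down. No spring: it slides against about 2.5 N of friction and stays where it is left. The three keys stand in a row along the counter y axis, 68 mm apart, 85 mm in front of its centre; their order changes from run to run.
- round_key_top (a point): Round white key, 32 mm in diameter. Cap on a black 50x50x6 mm base fixed on the deck; stands 13 mm above the base, travels 6 mm straight down. Point: centre of the cap's top, 169 mm above the desk when up; moves with the cap; axes as the counter's. The three keys trade places in a row (see bar_key).
- round_key (a joint): Travel of the round key, m: 0 up, 0.006 fully down. A spring returns it: 1.5 N to start it, 5 N fully down.
- square_key_top (a point): Square white key, 28x28 mm, not to be pressed. Cap on a black 50x50x6 mm base fixed on the deck; stands 13 mm above the base, travels 6 mm straight down. Point: centre of the cap's top, 169 mm above the desk when up; moves with the cap; axes as the counter's. The three keys trade places in a row (see bar_key).
- square_key (a joint): Travel of the square key, m: 0 up, 0.006 fully down; sprung like the round key.
- stamp: Wooden hand stamp standing upright, loose, 42 mm across, 82 mm tall; origin at the centre of its underside. Stands beside the counter, as do the next three, which trade places.
- ink_bottle: Small white bottle, loose, 36 mm across, 75 mm tall; origin at the centre of its underside.
- pen_cup: Dark metal cup with three pens fixed in it, loose, 68 mm across, 95 mm tall (144 mm with pens); origin at the centre of its underside.
- ink_pad: Flat round ink pad tin, loose, 69 mm across, 19 mm tall; origin at the centre of its underside.

How it is judged:
On the way, in this order (a step that is already met when the one before it is completed fails the run):
1. the rocker is tipped on (value of joint rocker above 0.3 rad), for 0.1 s.
2. the bar key is pushed down (value of joint bar_key above 0.0045 m), for 0.1 s.
3. the round key is pressed down (value of joint round_key above 0.0045 m), for 0.1 s.
At the end, for the whole second after the job is handed in: The rocker is on (at least 0.30 of 0.36 rad), the bar key is down (at least 4.5 of 6 mm), the round and square keys are up (within 1.5 mm), and the stamp, bottle, pen cup and ink pad stand upright, at rest, within 20 mm of where they were (value of joint rocker above 0.3 rad and value of joint bar_key above 0.0045 m and value of joint each of round_key, square_key below 0.0015 m and distance of each of stamp, ink_bottle, pen_cup, ink_pad from where it was at the start of the episode below 0.02 m and angle between each of stamp, ink_bottle, pen_cup, ink_pad's own z axis and vertical below 0.2 rad and linear speed of each of stamp, ink_bottle, pen_cup, ink_pad below 0.02 m/s); the robot touches nothing.
It fails at once if the bar key is pressed before the rocker is on (value of joint bar_key above 0.003 m and value of joint rocker below 0.28 rad).
It fails at once if the round key is pressed before the rocker is on and the bar key is down (value of joint round_key above 0.003 m and (value of joint rocker below 0.28 rad or value of joint bar_key below 0.004 m)).
It fails at once if the square key is pressed (value of joint square_key above 0.003 m).
It fails at once if a thing standing beside the counter is pushed away, lifted or tipped (distance of any of stamp, ink_bottle, pen_cup, ink_pad from where it was at the start of the episode above 0.02 m or angle between any of stamp, ink_bottle, pen_cup, ink_pad's own z axis and vertical above 0.3 rad).
It also fails if it takes over 42 s, if anything falls off the work surface, if the arm or the gripper's body presses on something with over 40 N, if the wrist force passes 120 N, or if a joint passes its speed limit or range.

## Working session

There is one attempt and no reset: what is moved stays moved. The work goes in short steps, Python scripts to look and compute and a shell command to move; the robot and the scene stay as the last step left them, time stands still between calls to the robot, and variables do not carry over. Pictures are saved under pics/ and viewed, at most 10 in all, crops included, and the job is handed in when it is done.

```bash
mkdir -p pics
python3 - <<'E'
from rig import robot
import cv2,numpy as np
for n in ("top","scene"):
    p,d=robot.get_image(n); np.savez(n+".npz",p=p,d=d,**robot.get_calibration(n))
    cv2.imwrite(f"pics/{n}.png",cv2.cvtColor(p,cv2.COLOR_RGB2BGR))
    c=robot.get_calibration(n);print(n,c["K"],c["pose"].round(3))
o=robot.get_obs();print({k:np.round(o[k],3) for k in("time_s","tcp_pos","ee_rot","ft_force","finger_gap")})
print(robot.get_calibration("wrist"))
E
```

```text
top [[460.59028274   0.         280.88114287]
 [  0.         460.59028274 202.34202957]
 [  0.           0.           1.        ]] [[ 1.400e-02 -9.990e-01  4.100e-02  5.180e-01]
 [-1.000e+00 -1.400e-02  1.000e-03  7.400e-02]
 [-1.000e-03 -4.100e-02 -9.990e-01  1.025e+00]
 [ 0.000e+00  0.000e+00  0.000e+00  1.000e+00]]
scene [[418.04544086   0.         273.38915277]
 [  0.         418.04544086 216.46099339]
 [  0.           0.           1.        ]] [[-0.435  0.718 -0.544  1.121]
 [ 0.9    0.352 -0.256  0.319]
 [ 0.007 -0.601 -0.799  0.951]
 [ 0.     0.     0.     1.   ]]
{'time_s': np.float64(0.1), 'tcp_pos': array([0.275, 0.588, 0.23 ]), 'ee_rot': array([-6.820e-01, -3.066e+00,  3.000e-03]), 'ft_force': array([ 0.694, -0.724, -0.276]), 'finger_gap': np.float64(0.086)}
{'K': array([[371.39194786,   0.        , 271.34427955],
       [  0.        , 371.39194786, 204.87473722],
       [  0.        ,   0.        ,   1.        ]]), 'mount': array([[-6.32141546e-04, -9.59360606e-01, -2.82182260e-01,
         7.08446607e-02],
       [ 9.99999718e-01, -7.21064419e-04,  2.11279870e-04,
         4.58950513e-04],
       [-4.06165171e-04, -2.82182046e-01,  9.59360791e-01,
        -1.43175994e-01],
       [ 0.00000000e+00,  0.00000000e+00,  0.00000000e+00,
         1.00000000e+00]])}
```

View pics/top.png

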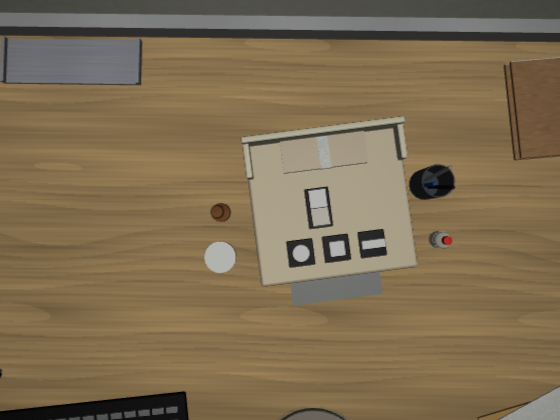

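View pics/scene.png

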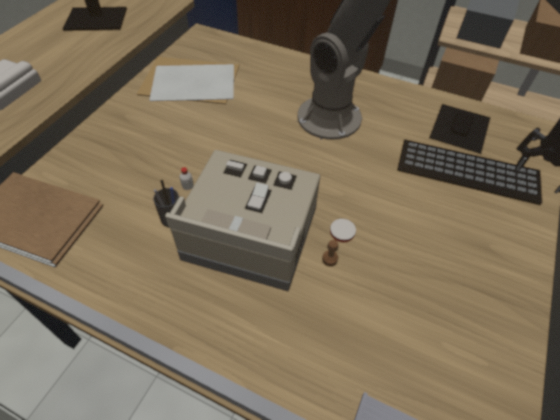

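The top view shows, from left (+y) to right, the round key (301,253), square key (337,248) and bar key (373,243). The rocker is at (318,207), with its darker raised half at the front (320,216). The stamp (220,212), pad (220,257), bottle (441,240) and cup (432,182) stand beside the counter. The scene view agrees: bar (235,166), square (260,172), round (285,179), rocker (259,196).

```bash
cat > h.py <<'E'
import cv2,numpy as np
from scipy.spatial.transform import Rotation as R
def ray(K,T,uv):
    d=T[:3,:3]@np.linalg.inv(K)@np.array([uv[0],uv[1],1.]);return T[:3,3],d
def onplane(K,T,uv,z):
    o,d=ray(K,T,uv);return o+d*(z-o[2])/d[2]
def tri(rays):
    A=0;b=0
    for o,d in rays:
        d=d/np.linalg.norm(d);P=np.eye(3)-np.outer(d,d);A=A+P;b=b+P@o
    return np.linalg.solve(A,b)
def blobs(p,roi,lo,hi,amin,amax,sat=255):
    h=cv2.cvtColor(p,cv2.COLOR_RGB2HSV);x0,y0,x1,y1=roi
    m=cv2.inRange(h,(0,0,lo),(180,sat,hi));k=np.zeros_like(m);k[y0:y1,x0:x1]=m[y0:y1,x0:x1]
    cs,_=cv2.findContours(k,cv2.RETR_EXTERNAL,cv2.CHAIN_APPROX_NONE)
    return [(cv2.minAreaRect(c),cv2.contourArea(c)) for c in cs if amin<cv2.contourArea(c)<amax]
E
python3 - <<'E'
from h import *
rois={"top":(265,180,400,275),"scene":(215,150,305,220)}
for n,roi in rois.items():
    f=np.load(n+".npz");p,K,T=f["p"],f["K"],f["pose"]
    hsv=cv2.cvtColor(p,cv2.COLOR_RGB2HSV)
    for nm,a in (("black",(0,60,100,2000,255)),("white",(140,255,25,900,60))):
        for r,ar in blobs(p,roi,*a):
            z=.156 if nm=="black" else .169
            print(n,nm,np.round(r[0],1),np.round(r[1],1),round(r[2]),ar,onplane(K,T,r[0],z).round(4))
    pts={"top":[(301,253),(337,248),(373,243),(320,216),(317,198),(350,220)],"scene":[(235,166),(260,172),(285,179),(262,188),(257,202)]}[n]
    print([list(hsv[v,u]) for u,v in pts],[f["d"][v,u].round(3) for u,v in pts])
E
```

```text
top black [300.4 252.4] [25.7 25.1] 83 598.0 [0.46   0.0373 0.156 ]
top black [336.1 247.7] [25.7 25.3] 83 598.5 [ 0.4698 -0.0297  0.156 ]
top black [371.7 243. ] [25.6 25.4] 83 361.0 [ 0.4794 -0.0965  0.156 ]
top black [318.2 207.3] [39.2 23. ] 82 116.0 [0.5453 0.0047 0.156 ]
[[np.uint8(90), np.uint8(1), np.uint8(179)], [np.uint8(75), np.uint8(3), np.uint8(179)], [np.uint8(40), np.uint8(4), np.uint8(179)], [np.uint8(21), np.uint8(24), np.uint8(171)], [np.uint8(90), np.uint8(1), np.uint8(179)], [np.uint8(21), np.uint8(50), np.uint8(170)]] [np.float32(0.853), np.float32(0.851), np.float32(0.853), np.float32(0.854), np.float32(0.862), np.float32(0.876)]
[[np.uint8(18), np.uint8(16), np.uint8(155)], [np.uint8(17), np.uint8(13), np.uint8(172)], [np.uint8(17), np.uint8(13), np.uint8(171)], [np.uint8(35), np.uint8(9), np.uint8(177)], [np.uint8(15), np.uint8(15), np.uint8(174)]] [np.float32(1.081), np.float32(1.064), np.float32(1.047), np.float32(1.028), np.float32(1.01)]
```

Run:
```python
from h import *
rs={}
for n,roi in {"top":(265,180,400,275),"scene":(215,150,305,220)}.items():
    f=np.load(n+".npz");p,K,T=f["p"],f["K"],f["pose"]
    b=[r for r,a in blobs(p,roi,145,255,25,900,30)]
    b.sort(key=lambda r:r[0][0]);
    print(n,[(np.round(r[0],1),np.round(r[1],1)) for r in b])
    rs[n]=[ray(K,T,r[0]) for r in b]
    rs[n+"p"]=[onplane(K,T,r[0],.169) for r in b]
for a in rs["top"]:
    for b in rs["scene"]:
        q=tri([a,b]);e=np.linalg.norm(np.cross(q-b[0],b[1]/np.linalg.norm(b[1])))
        if e<.006:print(q.round(4),e.round(4))
print(np.round(rs["topp"],4));print(np.round(rs["scenep"],4))
y=np.arctan2(.0194,.1338);X=np.array([np.cos(y),np.sin(y)]);Y=np.array([-X[1],X[0]])
c=np.array([.5453,.0047]);fr=c-.024*X
print("yaw",y,"rocker front",fr)
```

```text
top [(array([300.8, 252.8]), array([14.8, 15.6])), (array([318.7, 207. ]), array([35. , 16.2])), (array([337. , 248.4]), array([14.3, 13.7])), (array([373.6, 243.5]), array([ 7.8, 22.8]))]
scene [(array([234., 164.]), array([16. ,  3.9])), (array([237.5, 217. ]), array([4., 9.])), (array([258.2, 194.4]), array([13.3, 25.3])), (array([259.6, 169.7]), array([9.8, 8.5])), (array([285. , 175.5]), array([ 9., 10.]))]
[0.4599 0.0379 0.1687] 0.0008
[0.5452 0.0056 0.1688] 0.0007
[0.5428 0.0115 0.2563] 0.0006
[ 0.4619 -0.0415  0.0551] 0.0023
[ 0.4689 -0.0294  0.167 ] 0.0007
[ 0.4789 -0.098   0.1658] 0.0001
[[ 0.4602  0.0372  0.169 ]
 [ 0.5454  0.005   0.169 ]
 [ 0.4692 -0.0298  0.169 ]
 [ 0.4791 -0.0975  0.169 ]]
[[ 0.4816 -0.0962  0.169 ]
 [ 0.6276 -0.0058  0.169 ]
 [ 0.5451  0.0063  0.169 ]
 [ 0.4703 -0.0279  0.169 ]
 [ 0.4599  0.0388  0.169 ]]
yaw 0.14398910176130297 rocker front [0.52154836 0.00125619]
```

The two views agree: keys at about 0.167–0.169 m, yaw 8.25°. Next I work out the shift to above the rocker.

```bash
cat > go.py <<'E'
import sys
from h import *
from rig import robot
o=robot.get_obs();Rm=R.from_rotvec(o["ee_rot"])
t=np.array([float(v) for v in sys.argv[1:4]])
y=.144
G=R.from_matrix(np.array([[-np.cos(y),-np.sin(y),0],[-np.sin(y),np.cos(y),0],[0,0,-1.]]).T) if 0 else R.from_matrix(np.column_stack([[-np.cos(y),-np.sin(y),0],[-np.sin(y),np.cos(y),0],[0,0,-1.]]))
print("pos",o["tcp_pos"].round(4),"t",round(o["time_s"],2),"f",o["ft_force"].round(1))
print("shift",(Rm.inv().apply(t-o["tcp_pos"])*1000).round(1),"turn",(Rm.inv()*G).as_rotvec().round(3))
E
python3 go.py .5255 .002 .235
```

```text
pos [0.2753 0.5882 0.2304] t 0.1 f [ 0.7 -0.7 -0.3]
shift [-475.1 -424.9   -3.8] turn [-0.002 -0.    -0.582]
```

```bash
python3 -m handwheel '[[0,[-475,-425,-4],[-0.002,0,-0.582]],[0,[-475,-425,-4],[-0.002,0,-0.582]],[0,[-475,-425,-4],[-0.002,0,-0.582]],[0,[-475,-425,-4],[-0.002,0,-0.582]],[0,[-475,-425,-4],[-0.002,0,-0.582]],[0,[-475,-425,-4],[-0.002,0,-0.582]],[0,[-475,-425,-4],[-0.002,0,-0.582]],[0,[-475,-425,-4],[-0.002,0,-0.582]],[0,[-475,-425,-4],[-0.002,0,-0.582]],[0,[-475,-425,-4],[-0.002,0,-0.582]],[0,[-475,-425,-4],[-0.002,0,-0.582]],[0,[-475,-425,-4],[-0.002,0,-0.582]],[0,[-475,-425,-4],[-0.002,0,-0.582]],[0,[-475,-425,-4],[-0.002,0,-0.582]],[0,[-475,-425,-4],[-0.002,0,-0.582]],[0,[-475,-425,-4],[-0.002,0,-0.582]],[0,[-475,-425,-4],[-0.002,0,-0.582]],[0,[-475,-425,-4],[-0.002,0,-0.582]]]'; python3 go.py .5255 .002 .190
python3 - <<'E'
from h import *
from rig import robot
p,d=robot.get_image("wrist");cv2.imwrite("pics/w1.png",cv2.cvtColor(p,cv2.COLOR_RGB2BGR))
E
```

```text
time_s: 1.9
tcp_pos: [0.5253, 0.0038, 0.2352]
ee_rot: [-0.23, 3.133, 0.004]
ft_force: [0.1, -0.6, -0.8]
finger_gap: -0.0001
grasp_force: 0.0
pos [0.5253 0.0038 0.2352] t 1.9 f [ 0.1 -0.6 -0.8]
shift [ 0.1 -1.9 45.2] turn [0.002 0.    0.003]
```

View pics/w1.png

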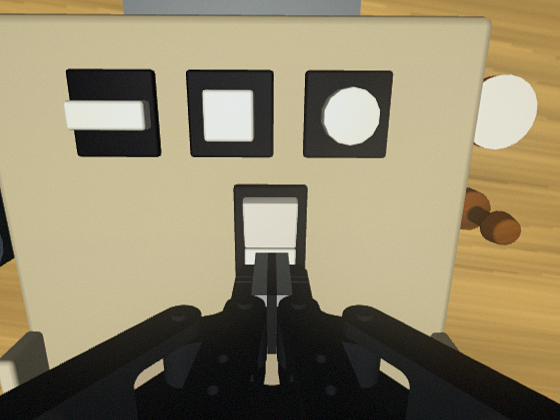

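The wrist view shows the shut fingertips lined up over the rocker (270,250). The bar (105,115), square (229,115) and round (351,115) keys are clear in front.

```bash
python3 -m handwheel '[[0,[0,-2,25],[0,0,0]],[0,[0,-2,45],[0,0,0]],[0,[0,-2,48],[0,0,0]],[0,[0,-2,51],[0,0,0]],[0,[0,-2,54],[0,0,0]],[0,[0,-2,57],[0,0,0]],[0,[0,-2,60],[0,0,0]],[0,[0,-2,62],[0,0,0]],[0,[0,-2,64],[0,0,0]],[0,[0,-2,64],[0,0,0]]]'; python3 go.py .5255 .002 .169
```

```text
time_s: 2.95
tcp_pos: [0.5258, 0.0006, 0.1713]
ee_rot: [-0.226, 3.133, 0.003]
ft_force: [-0.7, 0.1, 1.0]
finger_gap: 0.0001
grasp_force: 0.7
pos [0.5258 0.0006 0.1713] t 2.95 f [-0.7  0.1  1. ]
shift [0.1 1.5 2.3] turn [0.002 0.    0.   ]
```

```bash
python3 -m handwheel '[[0,[0,0,1],[0,0,0]],[0,[0,0,2],[0,0,0]],[0,[0,0,3],[0,0,0]],[0,[0,0,3],[0,0,0]],[0,[0,0,3],[0,0,0]]]'
```

```text
time_s: 3.45
tcp_pos: [0.5262, 0.0007, 0.1681]
ee_rot: [-0.226, 3.132, 0.003]
ft_force: [0.5, -0.2, 0.3]
finger_gap: 0.0001
grasp_force: 0.1
```

Run:
```python
from h import *
from rig import robot
p,d=robot.get_image("wrist");cv2.imwrite("pics/w2.png",cv2.cvtColor(p,cv2.COLOR_RGB2BGR))
p,d=robot.get_image("scene");cv2.imwrite("pics/s2.png",cv2.cvtColor(cv2.resize(p[120:240,190:350],None,fx=5,fy=5),cv2.COLOR_RGB2BGR))
```

```text
(no output)
```

View pics/w2.png

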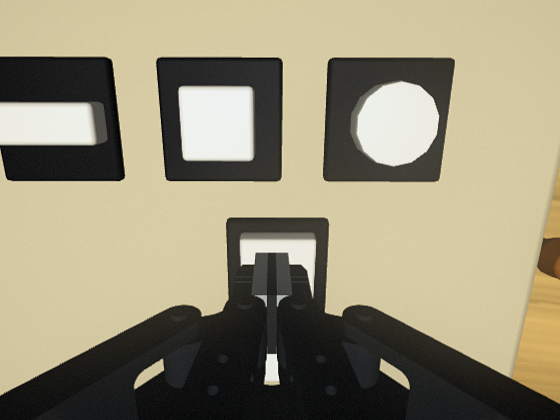

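The front half now looks brighter (about 270,245), so it has partly tipped. There is no stop force yet, so I keep pressing.

```bash
python3 -m handwheel '[[0,[0,0,1],[0,0,0]],[0,[0,0,2],[0,0,0]],[0,[0,0,2],[0,0,0]]]';python3 -m handwheel '[[0,[0,0,1],[0,0,0]],[0,[0,0,2],[0,0,0]],[0,[0,0,2],[0,0,0]]]'
```

```text
time_s: 3.85
tcp_pos: [0.5262, 0.0007, 0.1664]
ee_rot: [-0.227, 3.132, 0.003]
ft_force: [-0.2, 0.7, 1.7]
finger_gap: 0.0
grasp_force: 1.0
time_s: 4.15
tcp_pos: [0.5261, 0.0007, 0.1651]
ee_rot: [-0.226, 3.133, 0.004]
ft_force: [-1.6, 0.4, 6.6]
finger_gap: -0.0001
grasp_force: 3.6
```

View pics/s2.png

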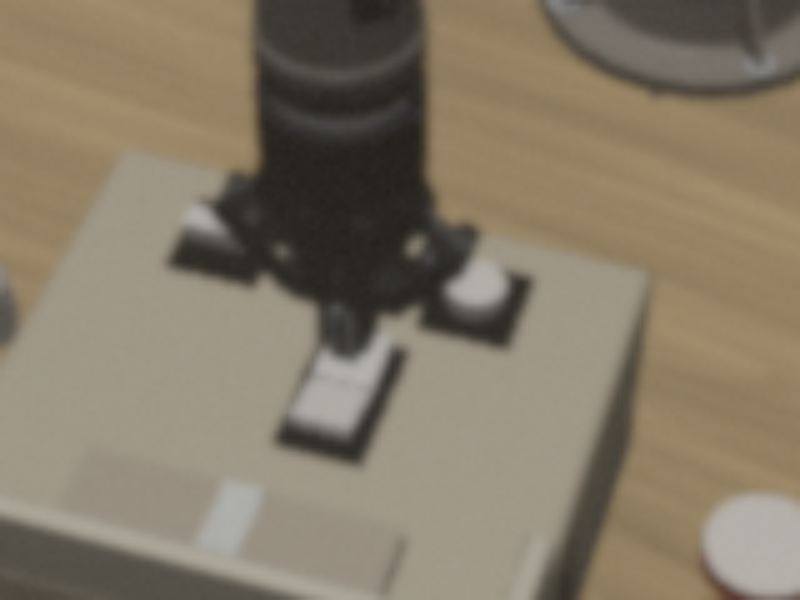

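```bash
python3 -m handwheel '[[0,[0,0,1],[0,0,0]],[0,[0,0,2],[0,0,0]],[0,[0,0,2],[0,0,0]]]';python3 -m handwheel '[[0,[0,0,1],[0,0,0]],[0,[0,0,2],[0,0,0]],[0,[0,0,2],[0,0,0]]]'
```

```text
time_s: 4.45
tcp_pos: [0.5262, 0.0007, 0.1649]
ee_rot: [-0.226, 3.133, 0.005]
ft_force: [-6.9, -0.2, 19.6]
finger_gap: 0.0001
grasp_force: 9.5
time_s: 4.75
tcp_pos: [0.5262, 0.0007, 0.1648]
ee_rot: [-0.226, 3.132, 0.007]
ft_force: [-11.2, 0.1, 30.1]
finger_gap: 0.0001
grasp_force: 15.3
```

```bash
python3 -m handwheel '[[0,[0,0,-20],[0,0,0]],[0,[0,0,-60],[0,0,0]],[0,[60,0,-78],[0,0,0]],[0,[60,0,-78],[0,0,0]],[0,[60,0,-78],[0,0,0]]]'
python3 - <<'E'
from h import *
from rig import robot
o=robot.get_obs();print(o["tcp_pos"].round(4),o["ft_force"].round(1))
c=robot.get_calibration("wrist");p,d=robot.get_image("wrist");T=np.eye(4);T[:3,:3]=R.from_rotvec(o["ee_rot"]).as_matrix();T[:3,3]=o["tcp_pos"];T=T@c["mount"];K=c["K"]
p2,d2=robot.get_image("top");f=np.load("top.npz")
X=np.array([np.cos(.144),np.sin(.144),0]);P0=np.array([.5453,.0047,.17])
# depth profile along rocker x, both cameras, before/after
for nm,K_,T_,dd in(("wrist",K,T,d),("top0",f["K"],f["pose"],f["d"]),("top",f["K"],f["pose"],d2)):
    print(nm,end=" ")
    for s in(-45,-36,-30,-24,-18,-12,-6,6,12,24):
        q=np.linalg.inv(T_)@np.append(P0+X*s/1000,1);uv=K_@(q[:3]/q[2]);u,v=uv[:2].round().astype(int)
        if 0<=v<420 and 0<=u<560:
            z=dd[v-1:v+2,u-1:u+2];w=T_@np.append(np.linalg.inv(K_)@np.array([u,v,1])*np.median(z),1);print(s,round(w[2]*1000,1),end="; ")
    print()
cv2.imwrite("pics/w3.png",cv2.cvtColor(p,cv2.COLOR_RGB2BGR))
for r,ar in blobs(p,(0,0,560,300),150,255,800,20000,30):print(np.round(r[0]),np.round(r[1]),onplane(K,T,r[0],.169).round(4))
E
```

```text
time_s: 5.25
tcp_pos: [0.4653, -0.0085, 0.2385]
ee_rot: [-0.226, 3.132, 0.005]
ft_force: [-0.5, 1.1, 0.5]
finger_gap: -0.0004
grasp_force: 0.0
[ 0.4653 -0.0085  0.2385] [-0.5  1.1  0.5]
wrist -45 262.0; -36 270.5; -30 276.4; -24 276.3; -18 276.2; -12 276.9; -6 276.5; 6 276.4; 12 276.6; 24 173.6; 
top0 -45 150.0; -36 155.8; -30 174.3; -24 173.0; -18 170.6; -12 167.7; -6 166.7; 6 164.6; 12 165.0; 24 164.8; 
top -45 149.5; -36 156.9; -30 165.6; -24 164.9; -18 164.9; -12 164.1; -6 164.7; 6 167.2; 12 169.1; 24 174.3; 
[125. 220.] [23. 72.] [ 0.479  -0.0956  0.169 ]
[238. 219.] [45. 42.] [ 0.4691 -0.0285  0.169 ]
[350. 219.] [48. 50.] [0.4594 0.0388 0.169 ]
[498. 175.] [53. 68.] [0.4206 0.1187 0.169 ]
[246.  78.] [ 71. 199.] [ 0.388  -0.0331  0.169 ]
```

View pics/w3.png

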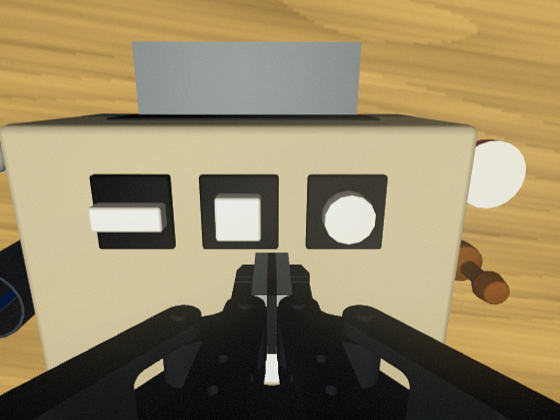

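The top-camera depth profile shows the front half level at 165 mm and the rear half raised, so the rocker is on. The wrist view shows the bar (125,218), square (238,217) and round (350,219) keys, and their positions match the earlier fixes. Bar key next.

```bash
python3 go.py .479 -.0965 .195
```

```text
pos [ 0.4668 -0.0078  0.2378] t 5.35 f [-0.4  0.5  0.4]
shift [  0.8 -89.6  42.6] turn [0.002 0.001 0.001]
```

```bash
python3 -m handwheel '[[0,[1,-45,0],[0,0,0]],[0,[1,-90,0],[0,0,0]],[0,[1,-90,20],[0,0,0]],[0,[1,-90,43],[0,0,0]],[0,[1,-90,55],[0,0,0]],[0,[1,-90,63],[0,0,0]],[0,[1,-90,67],[0,0,0]],[0,[1,-90,70],[0,0,0]],[0,[1,-90,73],[0,0,0]],[0,[1,-90,75],[0,0,0]],[0,[1,-90,76],[0,0,0]],[0,[1,-90,76],[0,0,0]]]'; python3 go.py .479 -.0965 .163
```

```text
time_s: 6.55
tcp_pos: [0.4789, -0.097, 0.163]
ee_rot: [-0.227, 3.132, 0.004]
ft_force: [-2.1, 0.5, 5.8]
finger_gap: -0.0001
grasp_force: 2.8
pos [ 0.4789 -0.097   0.163 ] t 6.55 f [-2.1  0.5  5.8]
shift [-0.1  0.5  0. ] turn [0.002 0.002 0.   ]
```

```bash
python3 -m handwheel '[[0,[0,0,1],[0,0,0]],[0,[0,0,2],[0,0,0]],[0,[0,0,3],[0,0,0]],[0,[0,0,3],[0,0,0]]]'
```

```text
time_s: 6.95
tcp_pos: [0.479, -0.097, 0.1626]
ee_rot: [-0.226, 3.132, 0.006]
ft_force: [-9.2, 2.5, 24.1]
finger_gap: 0.0003
grasp_force: 12.2
```

Hard stop at 0.163 m, so the bar is fully down. I lift and move over to the round key.

```bash
python3 -m handwheel '[[0,[0,0,-20],[0,0,0]],[0,[0,0,-50],[0,0,0]],[0,[0,45,-50],[0,0,0]],[0,[0,90,-50],[0,0,0]],[0,[0,136,-50],[0,0,0]],[0,[0,136,-50],[0,0,0]],[0,[0,136,-50],[0,0,0]]]'; python3 go.py .460 .038 .169
python3 - <<'E'
from h import *
from rig import robot
f=np.load("top.npz");p,d=robot.get_image("scene");g=np.load("scene.npz")
o=robot.get_obs()
p,d=robot.get_image("top")
for P in((.479,-.097),(.4697,-.0297),(.5215,.0013)):
    z=[]
    for dd in(f["d"],d):
        q=np.linalg.inv(f["pose"])@np.array([*P,.167,1]);u,v=(f["K"]@(q[:3]/q[2]))[:2].round().astype(int)
        z.append(f["pose"][2,3]+(f["pose"][2,:3]@np.linalg.inv(f["K"])@np.array([u,v,1]))*np.median(dd[v-1:v+2,u-1:u+2]))
    print(P,np.round(z,4))
E
```

```text
time_s: 7.65
tcp_pos: [0.4591, 0.0382, 0.2095]
ee_rot: [-0.231, 3.132, 0.003]
ft_force: [-0.2, 0.0, 0.5]
finger_gap: 0.0001
grasp_force: 0.0
pos [0.4591 0.0382 0.2095] t 7.65 f [-0.2  0.   0.5]
shift [-0.8 -0.4 40.5] turn [0.002 0.002 0.003]
(0.479, -0.097) [0.1669 0.1629]
(0.4697, -0.0297) [0.1688 0.5706]
(0.5215, 0.0013) [0.1736 0.1642]
```

```bash
python3 -m handwheel '[[0,[-1,0,25],[0,0,0]],[0,[-1,0,36],[0,0,0]],[0,[-1,0,40],[0,0,0]],[0,[-1,0,43],[0,0,0]],[0,[-1,0,46],[0,0,0]],[0,[-1,0,48],[0,0,0]],[0,[-1,0,49],[0,0,0]],[0,[-1,0,50],[0,0,0]],[0,[-1,0,50],[0,0,0]],[0,[-1,0,50],[0,0,0]]]'; python3 go.py .460 .038 .163
```

```text
time_s: 8.75
tcp_pos: [0.46, 0.0366, 0.1627]
ee_rot: [0.225, -3.133, -0.004]
ft_force: [-10.5, -3.7, 24.8]
finger_gap: -0.0
grasp_force: 12.5
pos [0.46   0.0366 0.1627] t 8.75 f [-10.5  -3.7  24.8]
shift [-0.2  1.4 -0.3] turn [ 0.002  0.    -0.001]
```

Round key is at its hard stop (0.163 m, 25 N). I hold briefly, lift clear, and check.

```bash
python3 -m handwheel '[[0,[0,0,0],[0,0,0]],[0,[0,0,-20],[0,0,0]],[0,[0,0,-60],[0,0,0]],[0,[0,0,-100],[0,0,0]],[0,[40,0,-130],[0,0,0]],[0,[40,50,-130],[0,0,0]],[0,[40,100,-130],[0,0,0]],[0,[40,150,-130],[0,0,0]],[0,[40,200,-130],[0,0,0]],[0,[40,250,-130],[0,0,0]],[0,[40,250,-130],[0,0,0]],[0,[40,250,-130],[0,0,0]],[0,[40,250,-130],[0,0,0]]]'
python3 - <<'E'
from h import *
from rig import robot
f=np.load("top.npz")
p,d=robot.get_image("top")
for P in((.479,-.097),(.4697,-.0297),(.46,.038),(.5215,.0013)):
    z=[]
    for dd in(f["d"],d):
        q=np.linalg.inv(f["pose"])@np.array([*P,.167,1]);u,v=(f["K"]@(q[:3]/q[2]))[:2].round().astype(int)
        z.append(f["pose"][2,3]+(f["pose"][2,:3]@np.linalg.inv(f["K"])@np.array([u,v,1]))*np.median(dd[v-1:v+2,u-1:u+2]))
    print(P,np.round(z,4))
cv2.imwrite("pics/t4.png",cv2.cvtColor(p,cv2.COLOR_RGB2BGR))
E
```

```text
time_s: 10.05
tcp_pos: [0.385, 0.2779, 0.2899]
ee_rot: [-0.224, 3.133, 0.003]
ft_force: [-0.2, -0.5, -0.1]
finger_gap: -0.0004
grasp_force: 0.0
(0.479, -0.097) [0.1669 0.1609]
(0.4697, -0.0297) [0.1688 0.1684]
(0.46, 0.038) [0.1677 0.1674]
(0.5215, 0.0013) [0.1736 0.164 ]
```

View pics/t4.png

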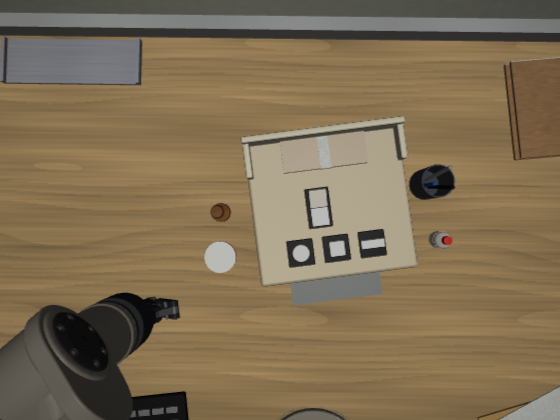

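The rocker's front half (320,216) is level, the bar key (373,243) has dropped 6 mm, and the round and square keys are up. The four loose objects haven't moved, and the arm is clear.

```bash
python3 -c "from rig import robot; print(robot.sign_off())"
```

```text
the job is handed in; nothing more can be done
None
```

The job is handed in: rocker tipped on, bar key left fully down, round key pressed and back up, square key and the four loose things untouched, and the arm clear of everything; no verdict was returned.

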